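# Slide a sample dish through the gap in a lead-brick shield

## Task

Push the small round sample dish along the worktop with your fingertips, in through the narrow gap between the two front lead bricks, until it lies wholly inside the steel ring of the detector window, about in its middle. Do not pick the dish up or tip it: it stays flat on the surface all the way. Leave the marker pen, the tape roll and the other things where they are, and come away clear at the end.

Things in the scene. Friction and masses are not known exactly. Their poses are not given: they have to be found in the camera images.
- dish: Small round lidded culture dish, clear with a beige filling, 58 mm across (lid; 56 mm at the foot) and 14 mm high, loose, about 20 g, standing on the worktop in front of the shield. Origin: centre of its underside; z up.
- shield: Low pen of six fixed grey lead bricks, each 100x50x40 mm high with 5 mm rounded edges, open above. Origin: on the worktop at the centre of the detector window inside it; x points from the front gap to the back wall (the way the dish goes in), y to the left, z up. Inner faces of the side walls at y = -83 and +83 mm, of the back wall at x = +39 mm.
- gap (a point): Middle of the gap between the two front bricks, on the worktop: shield x = -90, y = 0 mm, same axes. The gap is 66 mm wide (y = -33 to +33 mm) and 50 mm long (shield x = -115 to -65 mm); the front bricks reach out to y = -133 and +133 mm.
- window (a point): Centre of the detector window, flat in the dark mat (nothing sticks up): a black disc in a bright steel ring of 80 mm inner and 90 mm outer diameter; same axes as the shield.
- marker_red: Bystander: red-capped marker pen, 128 mm long, 14 mm thick, lying near the right edge of the worktop. Origin: centre of its underside.
- tape_roll: Bystander: beige roll of tape lying flat, 73 mm across, 19 mm high, at the left front, before the sink. Origin: centre of its underside.
Mind the look-alikes: they are no part of the job. Leave any black or red look-alike of the dish alone.

How it is judged (in metres and radians):
On the way:
1. the dish is in the gap between the two front bricks, flat on the surface (x of dish in the frame of shield between -0.115 and -0.065 m and y of dish in the frame of shield between -0.012 and 0.012 m and height (world z) of dish below 0.006 m), for 0.05 s.
At the end, for the whole second after the job is handed in: The dish has gone in through the gap and lies at rest, flat on the surface (within 0.1 rad), with its centre within 12 mm of the centre of the detector window (horizontal distance between dish and window below 0.012 m and height (world z) of dish below 0.004 m and angle between dish's own z axis and vertical below 0.1 rad and linear speed of dish below 0.01 m/s); the robot touches nothing.
It fails at once if the dish is lifted more than 8 mm or tipped by more than 0.25 rad (height (world z) of dish above 0.008 m or angle between dish's own z axis and vertical above 0.25 rad).
It fails at once if a bystander is moved by more than 10 mm (distance of any of marker_red, tape_roll from where it was at the start of the episode above 0.01 m).
It also fails if it takes over 51 s, if anything falls off the work surface, if the arm or the gripper's body presses on something with over 40 N, if the wrist force passes 120 N, or if a joint passes its speed limit or range.

## Robot

A 6-joint arm with a two-finger parallel gripper is mounted at the origin on a cart in front of the work surface, level with it; the furniture and walls round the work are solid. World frame = base frame: x ahead of the robot, y to its left, z up, the work surface at z = 0. Lengths are in mm, angles in rad, forces in N, time in s.
With the tool pointing down it reaches from about 350 to 875 mm from the base axis. Payload 4.2 kg.
Tool frame: the origin (TCP) lies at the very end of the fingers, on their centre line; the grasp point (between the pads) lies arm.grip_depth behind it (arm.grip_depth is the distance from the TCP to the grasp point, in mm); x points along the fingers, y is the direction in which the jaws open and shut, and the axes are right-handed (so a half turn about x gives the same grasp; the last joint's range is limited). The gripper opens to 85 mm and grips with 20 to 120 N. Pads are 22 mm wide; open, the fingers measure 114 mm over their backs; the gripper's body (76 mm by 85 mm) begins 54 mm behind the grasp point. The pads swing forward as they close: fully open they stand 13 mm farther back than shut.
Start: joints at [-0.858, 0.385, 0.008, 0, -1.194, -0.259], TCP at [274.002, -561.714, 231.312] pointing down, gripper open.
Joint ranges: [-3.14, 3.14], [-1.21, 2.06], [-1.07, 1.41], [-3.16, 2.05], [-2.99, -0.16], [-3.1, 3.1]. Speed limits (rad/s): [2.79, 2.79, 3.14, 3.14, 3.14, 3.14].

## Interface

Orientations are given as a unit quaternion [x, y, z, w].
In Python, from bench import arm, get_image, models gives the robot as it stands.
- The arm moves only by the tool arm_command, never from a script. Its argument "rows" is a list of rows, each an object of numbers: "dx", "dy", "dz": the shift along the tool's x, y, z in m; "wx", "wy", "wz": the turn, a rotation vector about the tool's x, y, z in degrees; "gripper": the closure, from -1 (fully open) to 1 (shut). A call has exactly 8 rows; each row is the pose to reach, as a shift and turn from the pose measured when the call began, along the tool's axes at that moment; what a row does not reach only later rows make up. A row lasts 1/10 s, in which the tool goes at most 50 mm and 8.59 degrees, less where a joint would pass 70% of its speed; a pose out of reach is approached as far as the arm can. A call with a gripper value outside its range is refused whole. The fingers move at their own pace and stop on an object; the grip force is fixed at half the most. Time passes only in rows, so rows that repeat a pose let the fingers close, or fill a call up. It gives the time, the measured TCP pose, the force and the opening at its end, in the units of the state.
- arm.read_state(): the state, without advancing time (a new reading comes with each control period).
- get_image(name): name is "scene" or "top"; returns a dict with "img" (400x640x3 uint8, red, green, blue), "K" (3x3 intrinsics, pixels), "rvec" (rotation vector, rad) and "tvec" (3), from world to camera coordinates, as OpenCV has them. Camera axes: x right, y down, z forward; pixel columns grow to the right and rows downward; lengths in mm; the calibration is good to about 2 mm. A picture is of the moment at which its call begins. There is no depth.
- arm.job_done(): hands the job in, once; it reports no verdict.
Trained networks look in the newest picture that a camera, given by its name, has taken for a name from the list of things; names that differ only in an ending like _2 or _b are one class to them, and where a whole thing is asked for, a point or a joint stands for the part that bears it (a point fixed in the world has none). Each returns a list of dicts, best first, with "conf" (0 to 1); they miss things now and then, are a little off and sometimes report something else, mostly with a low value. They report only what shows in the picture. A call takes as long as a camera call. They do not tell look-alikes from the thing itself.
- models.cut_out(camera, query): "mask" (400x640 bool, what is visible of it) and "extent" ([left, top, right, bottom] in pixels, round what is visible of it).
The state is a dict: "clock": time; "joints": joint angles; "joint_vel": joint speeds; "joint_efforts": joint torques, N m; "position": TCP position; "ee_rot": TCP orientation; "contact_force": force on the tool from outside, world axes, zero at the start; "wrist_torque": the same for the moment, N m; "gripper_width": finger opening in mm.
Only numpy, scipy, OpenCV 4.12 (cv2) and the standard library are available. Lean on these libraries where they do the work, as an engineer would, in place of code of your own. Each camera call takes 0.05 s, during which the arm holds its last target.

## Working session

There is one attempt and no reset: what is moved stays moved. The work goes in short steps, Python scripts to look and compute and a tool call to move; the robot and the scene stay as the last step left them, time stands still between calls to the robot, and variables do not carry over. Pictures are saved under pics/ and viewed, and the job is handed in when it is done.

Besides the shell and the picture viewer there is one more tool, called after "Emit:" as name(argument=value, ...), one argument or row to a line, values as JSON. arm_command: Moves the arm, as the interface text tells. Its arguments: {"type":"object","properties":{"rows":{"type":"array"}},"required":["rows"]}

```bash
mkdir -p pics
cat > h.py <<'E'
import numpy as np, cv2
from bench import arm, get_image, models
def proj(d,P):
    return cv2.projectPoints(np.float64(P).reshape(-1,1,3),np.float64(d["rvec"]),np.float64(d["tvec"]),np.float64(d["K"]),None)[0].reshape(-1,2)
def back(d,uv,z=0.):
    R=cv2.Rodrigues(np.float64(d["rvec"]))[0];t=np.float64(d["tvec"]).ravel()
    uv=np.float64(uv).reshape(-1,2);r=np.c_[uv,np.ones(len(uv))]@np.linalg.inv(d["K"]).T@R
    c=-R.T@t
    return c+r*((z-c[2])/r[:,2:])
def save(d,n):
    cv2.imwrite("pics/"+n,d["img"][:,:,::-1])
E
python3 - <<'E'
from h import *
for c in ("scene","top"):
    d=get_image(c);save(d,c+"0.png")
    R=cv2.Rodrigues(np.float64(d["rvec"]))[0];print(c,(-R.T@np.float64(d["tvec"]).ravel()).round(),d["K"][0][0])
    for q in ("dish","shield","marker_red","tape_roll"):
        for r in models.cut_out(c,q):
            e=r["extent"];print(q,round(r["conf"],2),e,back(d,[(e[0]+e[2])/2,(e[1]+e[3])/2])[0].round())
print(arm.read_state())
E
```

```text
scene [146. 629. 577.] 374.8452210884061
dish 0.89 [353.8, 209.6, 380.1, 227.2] [ 428. -100.    0.]
dish 0.68 [281.1, 260.2, 313.4, 281.7] [476. 151.   0.]
dish 0.66 [321.8, 237.6, 345.0, 255.8] [449.  41.   0.]
dish 0.66 [365.6, 186.6, 384.4, 199.8] [ 459. -222.    0.]
shield 0.8 [219.1, 176.8, 340.5, 260.9] [617.  19.   0.]
marker_red 0.66 [366.6, 160.3, 406.5, 176.2] [ 487. -375.    0.]
tape_roll 0.85 [293.6, 295.0, 332.1, 333.0] [388. 231.   0.]
top [ 356.  -52. 1184.] 446.50437679494934
dish 0.97 [375.5, 218.5, 392.4, 238.4] [ 463. -211.    0.]
dish 0.81 [280.2, 223.2, 300.0, 243.9] [446.  38.   0.]
dish 0.65 [329.0, 226.5, 353.0, 250.0] [436. -97.   0.]
shield 0.85 [242.6, 122.1, 352.5, 211.9] [627.  22.   0.]
marker_red 0.64 [438.9, 191.3, 447.0, 244.4] [ 493. -367.    0.]
tape_roll 0.91 [197.3, 243.6, 226.7, 270.0] [382. 243.   0.]
tape_roll 0.63 [244.5, 119.6, 350.2, 212.2] [630.  23.   0.]
{'clock': 0.5, 'joints': array([-8.58408359e-01,  3.84735822e-01,  7.83852800e-03, -4.68469736e-05,
       -1.19398305e+00, -2.58577006e-01]), 'joint_vel': array([-8.64932751e-05, -1.18062651e-03,  1.12135432e-03,  8.06369678e-04,
        7.98995372e-05, -8.60157912e-05]), 'joint_efforts': array([ 3.64051321e-04, -3.91689849e+01,  1.88442582e+01,  4.18704048e+00,
       -7.41847325e-04,  1.08003479e-05]), 'position': array([ 273.99163057, -561.69016485,  231.25936377]), 'ee_rot': array([-0.15903375,  0.68898327,  0.15910067,  0.68898279]), 'contact_force': array([0.37062557, 0.21987053, 0.17544389]), 'wrist_torque': array([ 0.05717961, -0.02412994,  0.03940906]), 'gripper_width': 85.63996182808421}
```

Run:
```python
import cv2
a=cv2.imread("pics/top0.png")[110:285,180:460];cv2.imwrite("pics/topz.png",cv2.resize(a,None,fx=2.8,fy=2.8,interpolation=cv2.INTER_CUBIC))
a=cv2.imread("pics/scene0.png")[150:345,200:420];cv2.imwrite("pics/scz.png",cv2.resize(a,None,fx=3,fy=3,interpolation=cv2.INTER_CUBIC))
```

```text
(no output)
```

View pics/topz.png

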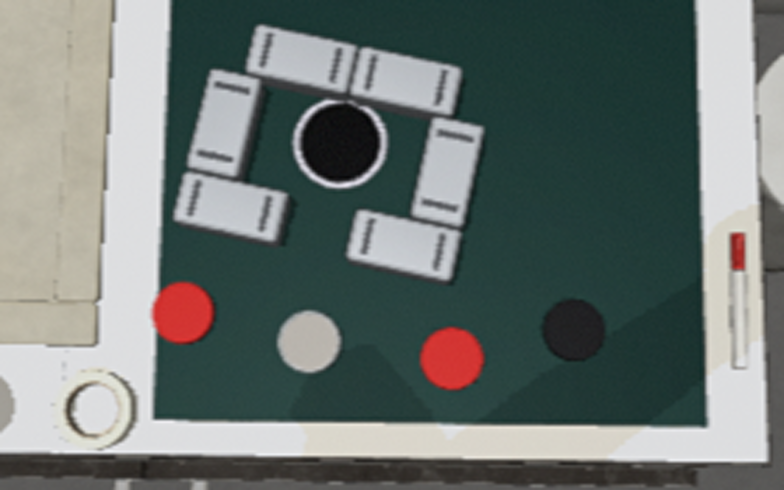

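View pics/scz.png

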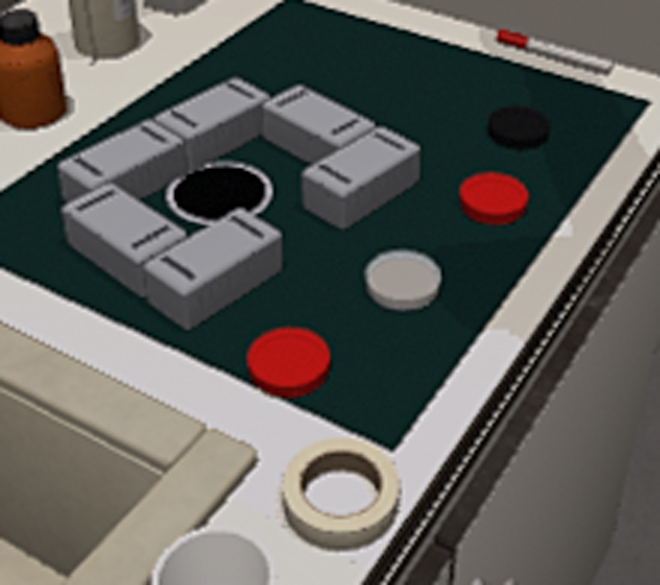

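View pics/scene0.png

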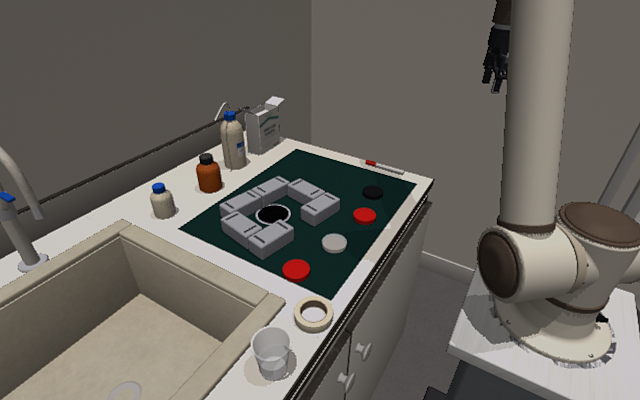

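The top image shows the beige dish at about pixel (290,232), between two red look-alikes, with a black one farther right. The gap between the front bricks is near (293,193), and the window ring is at about (301,161). The shield is turned by some 10–15°, so I'll fit its pose next.

```bash
cat > fit.py <<'E'
from h import *
from scipy.optimize import minimize
bricks=[(-115,-65,33,133),(-115,-65,-133,-33),(39,89,-100,0),(39,89,0,100),(-65,35,83,133),(-65,35,-133,-83)]
S=4
def render(d,p):
    c,s=np.cos(p[2]),np.sin(p[2]);m=np.zeros((400*S,640*S),np.uint8)
    for a,b,e,f in bricks:
        P=np.array([(x,y,z) for x in (a,b) for y in (e,f) for z in (0,40)],float)
        W=np.c_[p[0]+c*P[:,0]-s*P[:,1],p[1]+s*P[:,0]+c*P[:,1],P[:,2]]
        h=cv2.convexHull(np.round((proj(d,W)+.5)*S).astype(np.int32));cv2.fillConvexPoly(m,h,1)
    return cv2.resize(m.astype(np.float32),(640,400),interpolation=cv2.INTER_AREA)
def brickmask(d):
    im=d["img"].astype(int);return im
out={}
for c in ("top","scene"):
    d=get_image(c);im=d["img"].astype(np.int16)
    r=models.cut_out(c,"shield")[0];m=r["mask"]
    # bricks: grey (low saturation), brighter than mat
    dil=cv2.dilate(m.astype(np.uint8),np.ones((5,5)))>0
    g=(im.min(2)>60)&((im.max(2)-im.min(2))<25)&dil
    w=np.zeros((400,640),np.float32);w[g]=1
    # window: black
    p0=np.array([627-0,22,-0.2]);
    best=None
    for wx in (640,): 
        uvw=proj(d,[wx,10,0])[0]
    # black disc
    blk=(im.max(2)<22).astype(np.uint8)
    n,l,st,ce=cv2.connectedComponentsWithStats(blk)
    for i in range(1,n):
        if st[i,4]>200 and np.hypot(*(ce[i]-uvw))<30: print(c,"disc",ce[i].round(1),st[i],back(d,ce[i])[0].round(1))
    ring=None
    # ignore ring: mask out region near window
    def cost(p):
        ig=np.ones((400,640),np.float32)
        t=np.linspace(0,6.28,60);P=np.c_[p[0]+49*np.cos(t),p[1]+49*np.sin(t),0*t]
        cv2.fillPoly(ig,[np.round(proj(d,P)).astype(np.int32)],0)
        rr=render(d,p)
        ig=np.maximum(ig,rr)
        return (np.abs(rr-w)*ig).sum()/rr.sum()
    res=min((minimize(cost,[645,8,y],method="Nelder-Mead",options=dict(initial_simplex=[[645,8,y],[660,8,y],[645,23,y],[645,8,y+.1]],xatol=.05,fatol=1e-5)) for y in (-.3,-.15,0,.15)),key=lambda r:r.fun)
    print(c,res.x.round(3),res.fun)
    p=res.x;o=cv2.resize(d["img"],None,fx=3,fy=3)[:,:,::-1].copy()
    cs,sn=np.cos(p[2]),np.sin(p[2])
    for a,b,e,f in bricks:
        for z in (0,40):
            P=np.array([(a,e),(b,e),(b,f),(a,f)],float)
            W=np.c_[p[0]+cs*P[:,0]-sn*P[:,1],p[1]+sn*P[:,0]+cs*P[:,1],np.full(4,z)]
            cv2.polylines(o,[np.round((proj(d,W)+.5)*3).astype(np.int32)],True,(0,0,255) if z else (0,255,255))
    for r in (40,45):
        t=np.linspace(0,6.28,60);P=np.c_[p[0]+r*np.cos(t),p[1]+r*np.sin(t),0*t]
        cv2.polylines(o,[np.round((proj(d,P)+.5)*3).astype(np.int32)],True,(255,0,255))
    out[c]=o
    for r in models.cut_out(c,"dish"):
        mm=r["mask"];col=d["img"][mm].mean(0).round();ys,xs=np.nonzero(mm)
        print("dish",r["conf"],col,r["extent"],back(d,[xs.mean(),ys.mean()],10 if c=="top" else 8)[0].round(1))
cv2.imwrite("pics/fit_top.png",out["top"][340:840,580:1180]);cv2.imwrite("pics/fit_sc.png",out["scene"][480:980,620:1220])
E
python3 fit.py
```

```text
top disc [301.1 160.4] [289 148  26  26 521] [645.7  12.9   0. ]
top [ 6.4687e+02  1.3267e+01 -2.0800e-01] 0.08742601424455643
dish 0.9 [32. 33. 34.] [372.2, 214.9, 395.8, 238.5] [ 464.5 -209.9   10. ]
dish 0.86 [204.  58.  56.] [231.6, 208.2, 256.0, 233.2] [475.9 159.9  10. ]
dish 0.85 [177. 175. 169.] [278.9, 222.1, 298.4, 243.2] [451.1  39.2  10. ]
dish 0.81 [203.  53.  51.] [329.6, 226.9, 353.3, 249.3] [436.5 -94.5  10. ]
scene disc [272.5 213.4] [258 206  30  17 377] [646.9  10.6   0. ]
scene [ 6.48248e+02  8.91400e+00 -2.12000e-01] 0.11591938138008118
dish 0.85 [148.  19.  17.] [352.8, 210.2, 382.3, 226.1] [432.9 -94.3   8. ]
dish 0.83 [136. 133. 130.] [321.6, 235.4, 346.3, 256.3] [448.2  36.5   8. ]
dish 0.65 [157.  19.  17.] [282.2, 261.0, 310.6, 283.6] [474.4 157.9   8. ]
dish 0.57 [14. 14. 15.] [363.6, 185.8, 381.4, 201.6] [ 461.1 -208.7    8. ]
dish 0.27 [147. 136. 117.] [292.5, 294.4, 332.3, 336.4] [383.3 237.7   8. ]
```

View pics/fit_top.png

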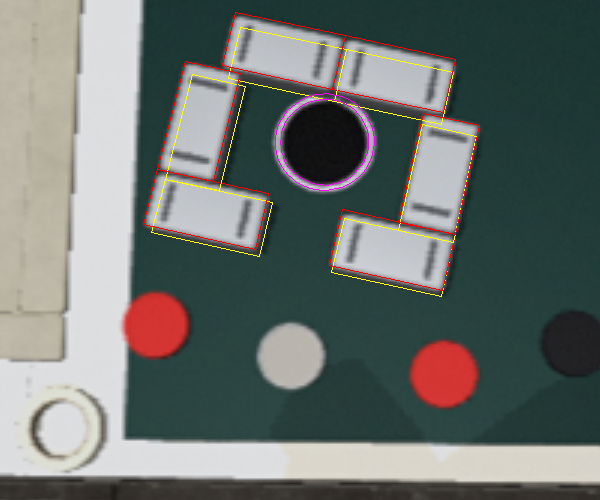

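View pics/fit_sc.png

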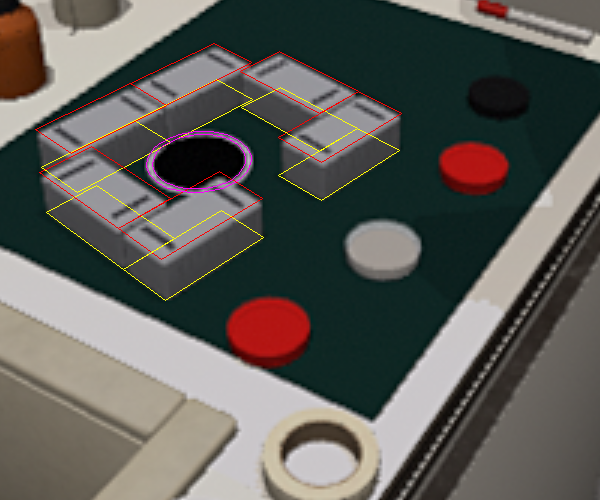

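Run:
```python
from h import *
# refined dish: beige blob in both images
for c,uv0,z in (("top",(290,232),11),("scene",(333,245),8)):
    d=get_image(c);im=d["img"].astype(int)
    m=((im.min(2)>85)&((im.max(2)-im.min(2))<40)).astype(np.uint8)
    n,l,st,ce=cv2.connectedComponentsWithStats(m)
    i=l[uv0[1],uv0[0]];print(c,st[i],ce[i].round(2),back(d,ce[i],z)[0].round(1))
```

```text
top [279 221  23  22 400] [289.92 231.57] [450.6  37.8  11. ]
scene [322 234  25  19 380] [333.9  242.71] [450.2  36.5   8. ]
```

```bash
cat > g.py <<'E'
from h import *
from scipy.spatial.transform import Rotation as Ro
W=np.array([646.3,12.5]);YAW=-0.209
def sh2w(x,y):
    c,s=np.cos(YAW),np.sin(YAW);return np.array([W[0]+c*x-s*y,W[1]+s*x+c*y])
def w2sh(x,y):
    c,s=np.cos(YAW),np.sin(YAW);a,b=x-W[0],y-W[1];return np.array([c*a+s*b,-s*a+c*b])
def plan(pos,yaw,sgn=None):
    """tool x down, tool z along +-push heading yaw; returns shift (m, tool axes) and rotvec deg"""
    s=arm.read_state();R=Ro.from_quat(s["ee_rot"]);M=R.as_matrix()
    h=np.array([np.cos(yaw),np.sin(yaw),0])
    best=None
    for sg in ((1,-1) if sgn is None else (sgn,)):
        z=h*sg;x=np.array([0,0,-1.]);T=np.c_[x,np.cross(z,x),z]
        rv=(R.inv()*Ro.from_matrix(T)).as_rotvec(degrees=True)
        if best is None or np.linalg.norm(rv)<np.linalg.norm(best[1]): best=(sg,rv)
    d=M.T@(np.array(pos)-s["position"])/1000
    print("sgn",best[0],"d",d.round(4),"rv",best[1].round(2),"dist",np.linalg.norm(d).round(3))
def st():
    s=arm.read_state();M=Ro.from_quat(s["ee_rot"]).as_matrix()
    print("t",round(s["clock"],2),"p",s["position"].round(1),"sh",w2sh(*s["position"][:2]).round(1),"z",M[:,2].round(3),"x",M[:,0].round(3),"F",s["contact_force"].round(1),"w",round(s["gripper_width"],1),"q",s["joints"].round(2))
E
python3 - <<'E'
from g import *
st();print("grip_depth",arm.grip_depth)
plan([385,35,120],np.radians(4)); plan([385,35,120],np.radians(4),1);plan([385,35,120],np.radians(4),-1)
print(w2sh(450.6,37.8),sh2w(-140,0))
E
```

```text
t 0.9 p [ 274.  -561.7  231.3] sh [-245.1 -639. ] z [ 0.899  0.438 -0.   ] x [-0. -0. -1.] F [-0.2  0.5 -0.4] w 85.7 q [-0.86  0.38  0.01  0.   -1.19 -0.26]
grip_depth 18.700000000000003
sgn 1 d [0.1113 0.4877 0.3614] rv [22. -0.  0.] dist 0.617
sgn 1 d [0.1113 0.4877 0.3614] rv [22. -0.  0.] dist 0.617
sgn -1 d [0.1113 0.4877 0.3614] rv [-158.   -0.   -0.] dist 0.617
[-196.69063856  -15.85473758] [509.34655602  41.54744708]
```

Emit:
arm_command(
  rows=[
    {"dx": 0, "dy": 0.036, "dz": 0.027, "wx": 3, "gripper": 0.4},
    {"dx": 0, "dy": 0.072, "dz": 0.054, "wx": 6, "gripper": 0.4},
    {"dx": 0, "dy": 0.108, "dz": 0.08, "wx": 9, "gripper": 0.4},
    {"dx": 0, "dy": 0.144, "dz": 0.107, "wx": 12, "gripper": 0.4},
    {"dx": 0, "dy": 0.18, "dz": 0.134, "wx": 15, "gripper": 0.4},
    {"dx": 0, "dy": 0.216, "dz": 0.16, "wx": 18, "gripper": 0.4},
    {"dx": 0, "dy": 0.252, "dz": 0.187, "wx": 20, "gripper": 0.4},
    {"dx": 0, "dy": 0.288, "dz": 0.213, "wx": 22, "gripper": 0.4},
  ],
)

```text
validation failed for argument at $.ro...
```

Run:
```python
from g import *
st();plan([385,35,120],np.radians(4),1)
```

```text
t 0.9 p [ 274.  -561.7  231.3] sh [-245.1 -639. ] z [ 0.899  0.438 -0.   ] x [-0. -0. -1.] F [-0.2  0.5 -0.4] w 85.7 q [-0.86  0.38  0.01  0.   -1.19 -0.26]
sgn 1 d [0.1113 0.4877 0.3614] rv [22. -0.  0.] dist 0.617
```

All keys are probably needed in every row.

Emit:
arm_command(
  rows=[
    {"dx": 0, "dy": 0.036, "dz": 0.027, "wx": 3, "wy": 0, "wz": 0, "gripper": 0.4},
    {"dx": 0, "dy": 0.072, "dz": 0.054, "wx": 6, "wy": 0, "wz": 0, "gripper": 0.4},
    {"dx": 0, "dy": 0.108, "dz": 0.08, "wx": 9, "wy": 0, "wz": 0, "gripper": 0.4},
    {"dx": 0, "dy": 0.144, "dz": 0.107, "wx": 12, "wy": 0, "wz": 0, "gripper": 0.4},
    {"dx": 0, "dy": 0.18, "dz": 0.134, "wx": 15, "wy": 0, "wz": 0, "gripper": 0.4},
    {"dx": 0, "dy": 0.216, "dz": 0.16, "wx": 18, "wy": 0, "wz": 0, "gripper": 0.4},
    {"dx": 0, "dy": 0.252, "dz": 0.187, "wx": 20, "wy": 0, "wz": 0, "gripper": 0.4},
    {"dx": 0, "dy": 0.288, "dz": 0.213, "wx": 22, "wy": 0, "wz": 0, "gripper": 0.4},
  ],
)

```text
clock: 1.7
position: [339.3, -207.9, 231.7]
ee_rot: [-0.024, 0.706, 0.024, 0.707]
contact_force: [0.7, 0.2, 0.4]
gripper_width: 25.5
```

Run:
```python
from g import *
st();plan([385,35,120],np.radians(4),1)
```

```text
t 1.7 p [ 339.3 -207.9  231.7] sh [-254.6 -279.3] z [0.998 0.068 0.001] x [ 0.001 -0.    -1.   ] F [0.7 0.2 0.4] w 25.5 q [-0.14 -0.02 -0.5   0.   -1.09 -1.37]
sgn 1 d [0.1117 0.2393 0.062 ] rv [-0.1   0.07  0.02] dist 0.271
```

Emit:
arm_command(
  rows=[
    {"dx": 0.0, "dy": 0.04, "dz": 0.01, "wx": 0, "wy": 0, "wz": 0, "gripper": 0.4},
    {"dx": 0.0, "dy": 0.08, "dz": 0.02, "wx": 0, "wy": 0, "wz": 0, "gripper": 0.4},
    {"dx": 0.015, "dy": 0.12, "dz": 0.031, "wx": 0, "wy": 0, "wz": 0, "gripper": 0.4},
    {"dx": 0.035, "dy": 0.16, "dz": 0.042, "wx": 0, "wy": 0, "wz": 0, "gripper": 0.4},
    {"dx": 0.06, "dy": 0.2, "dz": 0.052, "wx": 0, "wy": 0, "wz": 0, "gripper": 0.4},
    {"dx": 0.085, "dy": 0.239, "dz": 0.062, "wx": 0, "wy": 0, "wz": 0, "gripper": 0.4},
    {"dx": 0.112, "dy": 0.239, "dz": 0.062, "wx": 0, "wy": 0, "wz": 0, "gripper": 0.4},
    {"dx": 0.112, "dy": 0.239, "dz": 0.062, "wx": 0, "wy": 0, "wz": 0, "gripper": 0.4},
  ],
)

```text
clock: 2.5
position: [382.8, 34.7, 117.2]
ee_rot: [-0.026, 0.709, 0.024, 0.705]
contact_force: [-1.0, -0.8, 0.1]
gripper_width: 25.5
```

Run:
```python
from g import *
st();plan([392,34.5,4],np.radians(4),1)
d=get_image("scene");save(d,"a1.png")
d=get_image("top");save(d,"a1t.png")
a=cv2.imread("pics/a1.png")[120:345,200:460];cv2.imwrite("pics/a1z.png",cv2.resize(a,None,fx=2.6,fy=2.6,interpolation=cv2.INTER_CUBIC))
```

```text
t 2.5 p [382.8  34.7 117.2] sh [-262.4  -33. ] z [ 0.998  0.07  -0.006] x [-0.006 -0.003 -1.   ] F [-1.  -0.8  0.1] w 25.5 q [ 0.52  0.11 -0.71  0.   -0.76 -2.02]
sgn 1 d [ 0.1132 -0.0005  0.0099] rv [ 0.01 -0.34  0.17] dist 0.114
```

View pics/a1z.png

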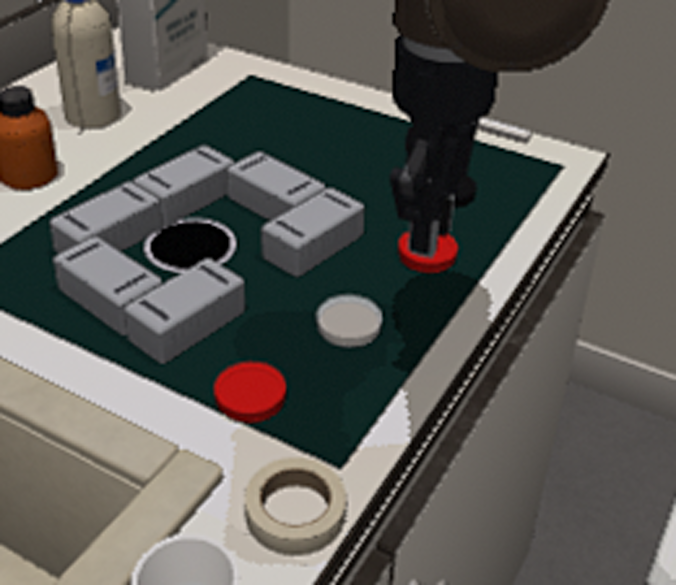

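The tool is at about (430,245) in the zoomed view. It hangs above the front strip, clear of the dish, which has not moved. Lowering behind the dish now.

Emit:
arm_command(
  rows=[
    {"dx": 0.03, "dy": 0, "dz": 0.004, "wx": 0, "wy": -0.3, "wz": 0.2, "gripper": 0.4},
    {"dx": 0.06, "dy": 0, "dz": 0.006, "wx": 0, "wy": -0.3, "wz": 0.2, "gripper": 0.4},
    {"dx": 0.085, "dy": 0, "dz": 0.008, "wx": 0, "wy": -0.3, "wz": 0.2, "gripper": 0.4},
    {"dx": 0.1, "dy": 0, "dz": 0.009, "wx": 0, "wy": -0.3, "wz": 0.2, "gripper": 0.4},
    {"dx": 0.107, "dy": 0, "dz": 0.009, "wx": 0, "wy": -0.3, "wz": 0.2, "gripper": 0.4},
    {"dx": 0.11, "dy": 0, "dz": 0.009, "wx": 0, "wy": -0.3, "wz": 0.2, "gripper": 0.4},
    {"dx": 0.112, "dy": 0, "dz": 0.009, "wx": 0, "wy": -0.3, "wz": 0.2, "gripper": 0.4},
    {"dx": 0.112, "dy": 0, "dz": 0.009, "wx": 0, "wy": -0.3, "wz": 0.2, "gripper": 0.4},
  ],
)

```text
clock: 3.4
position: [394.8, 35.2, 8.8]
ee_rot: [-0.023, 0.704, 0.025, 0.709]
contact_force: [0.3, 0.2, 1.4]
gripper_width: 25.7
```

Run:
```python
from g import *
st();plan([413,35.5,5],np.radians(4),1)
d=get_image("scene");save(d,"a2.png")
a=cv2.imread("pics/a2.png")[120:345,200:460];cv2.imwrite("pics/a2z.png",cv2.resize(a,None,fx=2.6,fy=2.6,interpolation=cv2.INTER_CUBIC))
```

```text
t 3.4 p [394.8  35.2   8.8] sh [-250.8  -30. ] z [0.998 0.068 0.008] x [ 0.008  0.004 -1.   ] F [0.3 0.2 1.4] w 25.7 q [ 0.5   0.34 -0.81  0.   -0.41 -2.01]
sgn 1 d [ 0.0039 -0.0009  0.0182] rv [-0.1   0.45 -0.18] dist 0.019
```

View pics/a2z.png

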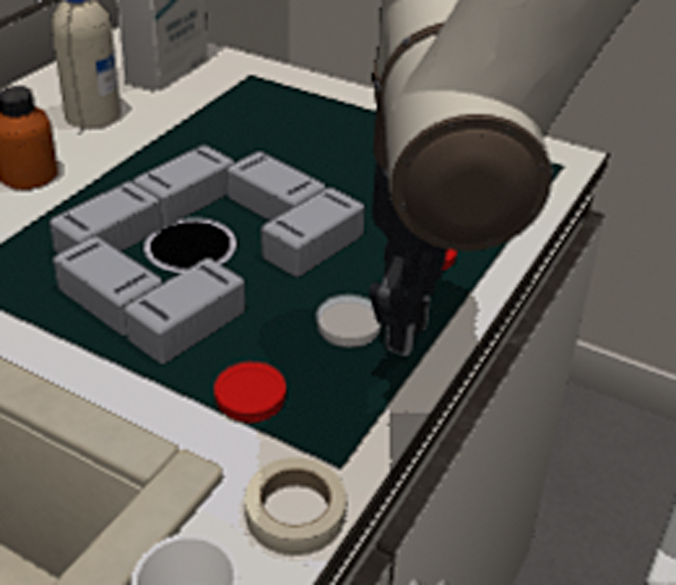

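Emit:
arm_command(
  rows=[
    {"dx": 0.004, "dy": 0, "dz": 0.006, "wx": 0, "wy": 0.4, "wz": -0.2, "gripper": 0.4},
    {"dx": 0.005, "dy": 0, "dz": 0.012, "wx": 0, "wy": 0.4, "wz": -0.2, "gripper": 0.4},
    {"dx": 0.005, "dy": 0, "dz": 0.018, "wx": 0, "wy": 0.4, "wz": -0.2, "gripper": 0.4},
    {"dx": 0.005, "dy": 0, "dz": 0.024, "wx": 0, "wy": 0.4, "wz": -0.2, "gripper": 0.4},
    {"dx": 0.005, "dy": 0, "dz": 0.03, "wx": 0, "wy": 0.4, "wz": -0.2, "gripper": 0.4},
    {"dx": 0.005, "dy": 0, "dz": 0.035, "wx": 0, "wy": 0.4, "wz": -0.2, "gripper": 0.4},
    {"dx": 0.005, "dy": 0, "dz": 0.038, "wx": 0, "wy": 0.4, "wz": -0.2, "gripper": 0.4},
    {"dx": 0.005, "dy": 0, "dz": 0.04, "wx": 0, "wy": 0.4, "wz": -0.2, "gripper": 0.4},
  ],
)

```text
clock: 4.25
position: [434.9, 38.0, 4.1]
ee_rot: [-0.024, 0.706, 0.024, 0.707]
contact_force: [0.1, -0.1, -0.6]
gripper_width: 26.0
```

```bash
cat >> g.py <<'E'
def look(n):
    for c,z in (("scene",8),("top",11)):
        d=get_image(c);save(d,n+c+".png")
        for r in models.cut_out(c,"dish"):
            m=r["mask"];col=d["img"][m].mean(0)
            if col.max()-col.min()<30 and col.min()>80:
                ys,xs=np.nonzero(m);p=back(d,[xs.mean(),ys.mean()],z)[0]
                print(c,"dish",round(r["conf"],2),m.sum(),p[:2].round(1),"sh",w2sh(*p[:2]).round(1))
    a=cv2.imread("pics/"+n+"scene.png")[150:300,210:410];b=cv2.imread("pics/"+n+"top.png")[110:260,220:400]
    a=cv2.resize(a,None,fx=3.6,fy=3.6,interpolation=cv2.INTER_CUBIC);cv2.imwrite("pics/"+n+"s.png",a)
    cv2.imwrite("pics/"+n+"t.png",cv2.resize(b,None,fx=3.6,fy=3.6,interpolation=cv2.INTER_CUBIC))
E
python3 - <<'E'
from g import *
st();plan([472.4,38.9,5],np.radians(4),1);look("b1")
E
```

```text
t 4.25 p [434.9  38.    4.1] sh [-212.1  -19. ] z [0.998 0.068 0.001] x [ 0.001 -0.    -1.   ] F [ 0.1 -0.1 -0.6] w 26.0 q [ 0.46  0.4  -0.71  0.   -0.45 -1.97]
sgn 1 d [-0.0009 -0.0016  0.0375] rv [-0.1   0.04  0.02] dist 0.038
scene dish 0.65 275 [474.3  48. ] sh [-175.6   -1. ]
```

View pics/b1s.png

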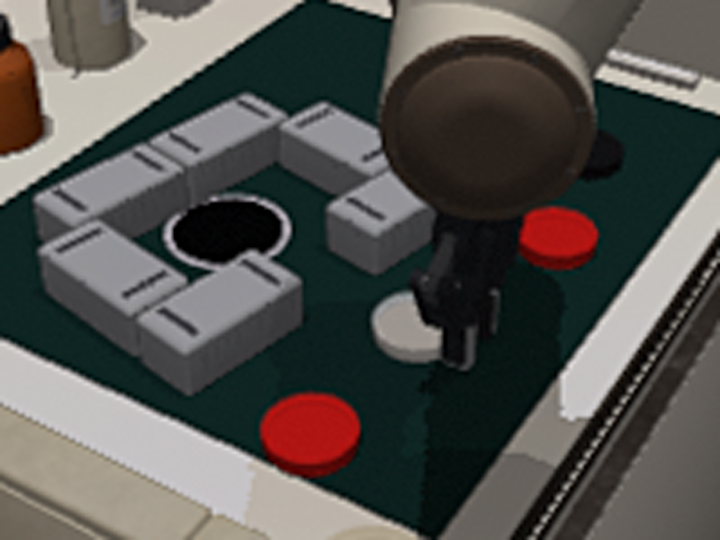

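View pics/b1t.png

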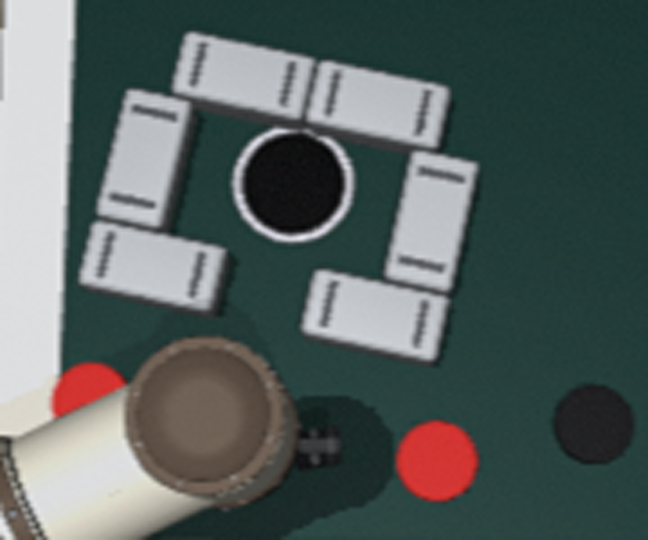

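The scene view shows the dish cradled in front of the fingers at zoomed pixel (405,325); the wrist hides it from the top camera. I'll fit the lid outline in the scene view.

```bash
cat >> g.py <<'E'
def overlay(n,pts,out):
    d=get_image("scene");save(d,n+"scene.png")
    f=5;a=cv2.resize(d["img"][:,:,::-1],None,fx=f,fy=f,interpolation=cv2.INTER_CUBIC)
    t=np.linspace(0,6.283,80)
    for (x,y),col in pts:
        for z,r in ((14,29),(0,28)):
            P=np.c_[x+r*np.cos(t),y+r*np.sin(t),0*t+z];cv2.polylines(a,[np.round((proj(d,P)+.5)*f).astype(np.int32)],True,col)
    c=proj(d,[*pts[0][0],0])[0]*f;u,v=int(c[0]),int(c[1])
    cv2.imwrite("pics/"+out,a[v-250:v+250,u-300:u+300])
E
python3 - <<'E'
from g import *
p=arm.read_state()["position"];h=np.array([np.cos(np.radians(3.9)),np.sin(np.radians(3.9))])
overlay("b2",[(p[:2]+h*37,(0,255,255)),(p[:2]+h*33,(0,0,255))],"b2o.png")
E
```

```text
(no output)
```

View pics/b2o.png

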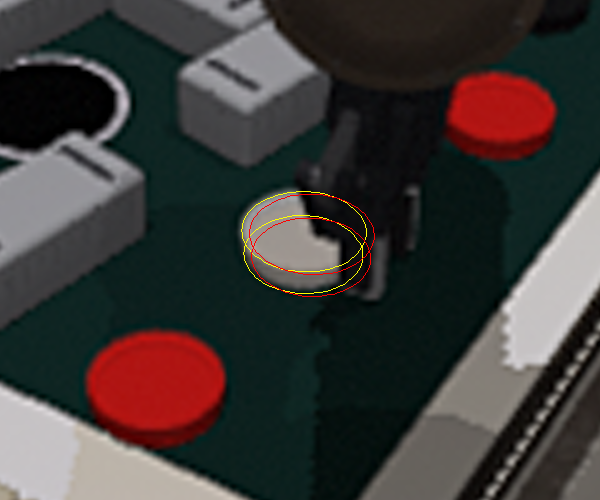

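Emit:
arm_command(
  rows=[
    {"dx": -0.001, "dy": 0, "dz": 0.006, "wx": 0, "wy": 0, "wz": 0, "gripper": 0.4},
    {"dx": -0.001, "dy": -0.001, "dz": 0.012, "wx": 0, "wy": 0, "wz": 0, "gripper": 0.4},
    {"dx": -0.001, "dy": -0.001, "dz": 0.018, "wx": 0, "wy": 0, "wz": 0, "gripper": 0.4},
    {"dx": -0.001, "dy": -0.001, "dz": 0.024, "wx": 0, "wy": 0, "wz": 0, "gripper": 0.4},
    {"dx": -0.001, "dy": -0.001, "dz": 0.029, "wx": 0, "wy": 0, "wz": 0, "gripper": 0.4},
    {"dx": -0.001, "dy": -0.001, "dz": 0.033, "wx": 0, "wy": 0, "wz": 0, "gripper": 0.4},
    {"dx": -0.001, "dy": -0.001, "dz": 0.035, "wx": 0, "wy": 0, "wz": 0, "gripper": 0.4},
    {"dx": -0.001, "dy": -0.001, "dz": 0.036, "wx": 0, "wy": 0, "wz": 0, "gripper": 0.4},
  ],
)

```text
clock: 5.3
position: [470.5, 39.3, 5.0]
ee_rot: [-0.024, 0.707, 0.024, 0.707]
contact_force: [-0.7, -0.2, 0.2]
gripper_width: 25.6
```

Run:
```python
from g import *
st();s=arm.read_state();p=s["position"];h=Ro.from_quat(s["ee_rot"]).as_matrix()[:2,2]
c=p[:2]+37*h;print("dish?",c,w2sh(*c))
for a in (5,10,16):
    y=np.radians(4)-np.radians(a) if a<16 else YAW
    q=c+np.array([1,-.2])*2*a/16-37*np.array([np.cos(y),np.sin(y)]);plan([*q,5],y,1)
overlay("b3",[(c,(0,255,255))],"b3o.png")
```

```text
t 5.3 p [470.5  39.3   5. ] sh [-177.6  -10.2] z [0.998 0.068 0.   ] x [ 0. -0. -1.] F [-0.7 -0.2  0.2] w 25.6 q [ 0.43  0.44 -0.63  0.   -0.5  -1.93]
dish? [507.39403385  41.84163075] [-1.41971071e+02 -1.17330843e-01]
sgn 1 d [0.     0.003  0.0008] rv [4.91 0.02 0.03] dist 0.003
sgn 1 d [0.     0.006  0.0018] rv [9.91 0.02 0.02] dist 0.006
sgn 1 d [0.     0.0096 0.0034] rv [15.88  0.02  0.02] dist 0.01
```

View pics/b3o.png

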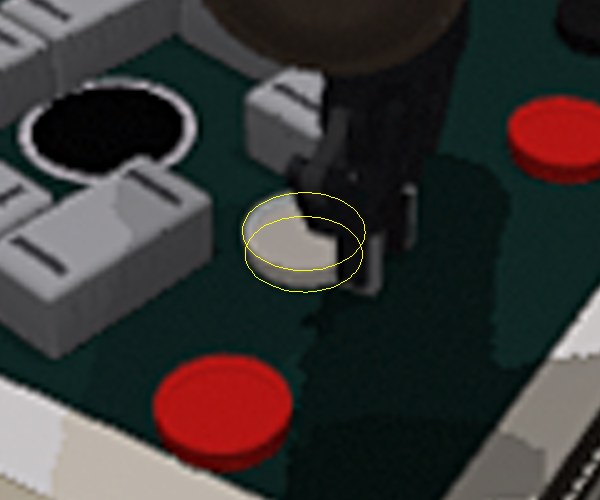

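Run:
```python
from g import *
s=arm.read_state();p=s["position"];M=Ro.from_quat(s["ee_rot"]).as_matrix();h=M[:,2]
d=get_image("scene")
R=cv2.Rodrigues(np.float64(d["rvec"]))[0];C=-R.T@np.float64(d["tvec"]).ravel()
cc=p[:2]+37*h[:2];c=proj(d,[*cc,0])[0]*5;u0,v0=int(c[0])-300,int(c[1])-250
for px in ((290,170),(300,205),(340,290),(380,290),(330,110),(320,230),(415,245),(400,245)):
    uv=((px[0]+u0)/5-.5,(px[1]+v0)/5-.5)
    r=R.T@np.linalg.inv(d["K"])@np.array([*uv,1])
    for off in (-11,0,11):
        X=C+r*(((p+off*h-C)@h)/(r@h));print(px,off,"lat",round((X-p)@M[:,1],1),"z",round(X[2],1),end=" | ")
    print()
a=cv2.resize(d["img"][v0//5+10:v0//5+70,u0//5+40:u0//5+90,::-1],None,fx=10,fy=10,interpolation=cv2.INTER_CUBIC)
cv2.imwrite("pics/k.png",np.clip(a.astype(float)*2.5,0,255).astype(np.uint8)[:600])
```

```text
(290, 170) -11 lat 102.8 z 136.4 | (290, 170) 0 lat 82.3 z 118.6 | (290, 170) 11 lat 61.7 z 100.7 | 
(300, 205) -11 lat 94.4 z 113.2 | (300, 205) 0 lat 73.5 z 94.5 | (300, 205) 11 lat 52.7 z 75.7 | 
(340, 290) -11 lat 56.8 z 39.8 | (340, 290) 0 lat 34.5 z 18.1 | (340, 290) 11 lat 12.1 z -3.6 | 
(380, 290) -11 lat 15.1 z 7.7 | (380, 290) 0 lat -8.9 z -15.3 | (380, 290) 11 lat -33.0 z -38.3 | 
(330, 110) -11 lat 69.1 z 143.7 | (330, 110) 0 lat 47.3 z 126.2 | (330, 110) 11 lat 25.4 z 108.6 | 
(320, 230) -11 lat 76.6 z 87.7 | (320, 230) 0 lat 55.1 z 67.9 | (320, 230) 11 lat 33.5 z 48.1 | 
(415, 245) -11 lat -23.0 z 6.6 | (415, 245) 0 lat -48.6 z -16.5 | (415, 245) 11 lat -74.2 z -39.5 | 
(400, 245) -11 lat -5.4 z 19.5 | (400, 245) 0 lat -30.3 z -3.0 | (400, 245) 11 lat -55.2 z -25.6 |
```

View pics/k.png

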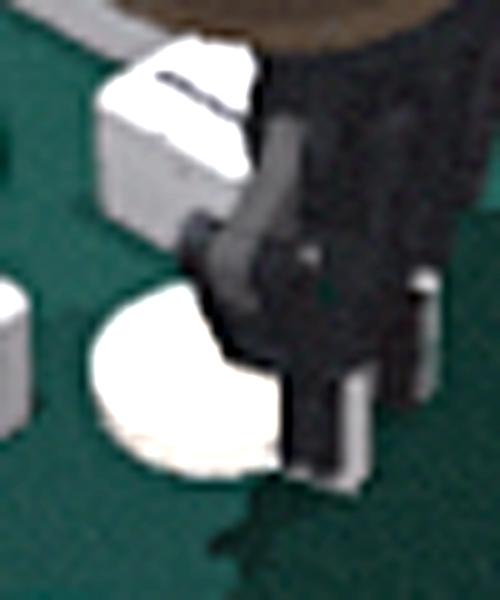

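Run:
```python
from g import *
s=arm.read_state();p=s["position"];M=Ro.from_quat(s["ee_rot"]).as_matrix()
d=get_image("scene")
cc=p[:2]+37*M[:2,2];c=proj(d,[*cc,0])[0]*5;u0,v0=int(c[0])-300,int(c[1])-250
f=12;x0,y0=u0//5+40,v0//5+10
a=cv2.resize(d["img"][y0:y0+50,x0:x0+60,::-1],None,fx=f,fy=f,interpolation=cv2.INTER_CUBIC)
a=np.clip(a.astype(float)*2,0,255).astype(np.uint8)
for lat in (13,27.5):
  for z,col in ((5,(0,0,255)),(40,(0,255,255)),(60,(0,255,0))):
    P=[p+M[:,1]*lat+M[:,2]*o+np.array([0,0,z-p[2]]) for o in (-11,11)]
    q=np.round((proj(d,P)+.5-[x0,y0])*f).astype(int)
    cv2.line(a,tuple(map(int,q[0])),tuple(map(int,q[1])),col,2)
P=[p+M[:,1]*33+M[:,2]*11+np.array([0,0,z-p[2]]) for z in (5,40)]
q=np.round((proj(d,P)+.5-[x0,y0])*f).astype(int);cv2.line(a,tuple(map(int,q[0])),tuple(map(int,q[1])),(255,0,255),1)
cv2.imwrite("pics/k2.png",a)
```

```text
(no output)
```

View pics/k2.png

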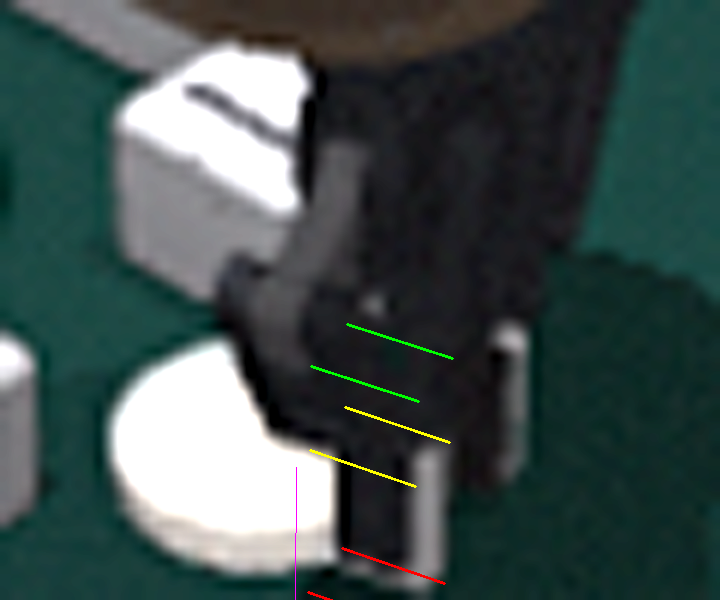

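The lateral check shows the fingers within ±27 mm up to z≈41 mm, and wider only above the brick tops, so they fit the ±33 mm gap. I'll turn about the dish, raising the tips slightly.

Emit:
arm_command(
  rows=[
    {"dx": -0.0005, "dy": 0.0014, "dz": 0.0003, "wx": 2.5, "wy": 0, "wz": 0, "gripper": 0.4},
    {"dx": -0.001, "dy": 0.003, "dz": 0.0008, "wx": 5, "wy": 0, "wz": 0, "gripper": 0.4},
    {"dx": -0.0015, "dy": 0.0045, "dz": 0.0013, "wx": 7.5, "wy": 0, "wz": 0, "gripper": 0.4},
    {"dx": -0.0015, "dy": 0.006, "dz": 0.0018, "wx": 10, "wy": 0, "wz": 0, "gripper": 0.4},
    {"dx": -0.0015, "dy": 0.0078, "dz": 0.0025, "wx": 13, "wy": 0, "wz": 0, "gripper": 0.4},
    {"dx": -0.0015, "dy": 0.0096, "dz": 0.0034, "wx": 15.9, "wy": 0, "wz": 0, "gripper": 0.4},
    {"dx": -0.0015, "dy": 0.0096, "dz": 0.0034, "wx": 15.9, "wy": 0, "wz": 0, "gripper": 0.4},
    {"dx": -0.0015, "dy": 0.0096, "dz": 0.0034, "wx": 15.9, "wy": 0, "wz": 0, "gripper": 0.4},
  ],
)

```text
clock: 6.25
position: [473.0, 49.2, 6.6]
ee_rot: [0.073, 0.703, -0.073, 0.704]
contact_force: [1.0, -0.5, -0.4]
gripper_width: 25.8
```

Run:
```python
from g import *
st();s=arm.read_state();p=s["position"];h=Ro.from_quat(s["ee_rot"]).as_matrix()[:2,2]
c=p[:2]+37*h;print("dish?",c,w2sh(*c))
plan([*sh2w(-37-100,0),6.5],YAW,1)
overlay("b4",[(c,(0,255,255))],"b4o.png");look("b5")
```

```text
t 6.25 p [473.   49.2   6.6] sh [-1.772e+02 -1.000e-01] z [ 0.978 -0.207  0.001] x [ 0.001 -0.    -1.   ] F [ 1.  -0.5 -0.4] w 25.8 q [ 0.45  0.44 -0.62  0.   -0.51 -2.23]
dish? [509.17656056  41.55132088] [-1.40167100e+02 -3.14814596e-02]
sgn 1 d [0.0001 0.     0.0402] rv [0.06 0.04 0.01] dist 0.04
scene dish 0.51 146 [513.6  57.7] sh [-139.2   16.7]
scene dish 0.33 4094 [654.6  50.2] sh [ 0.3 38.6]
```

View pics/b4o.png

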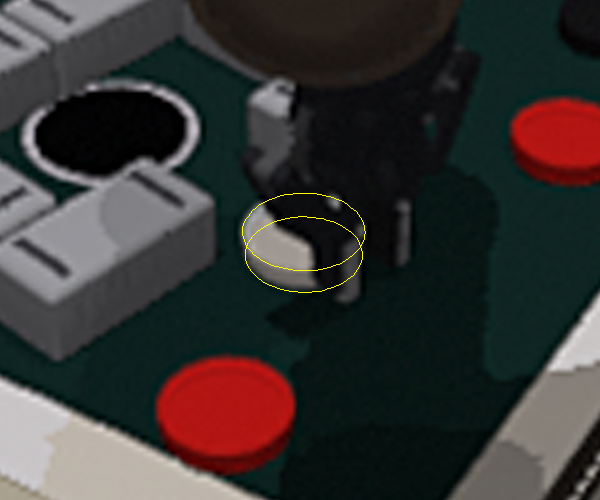

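View pics/b5t.png

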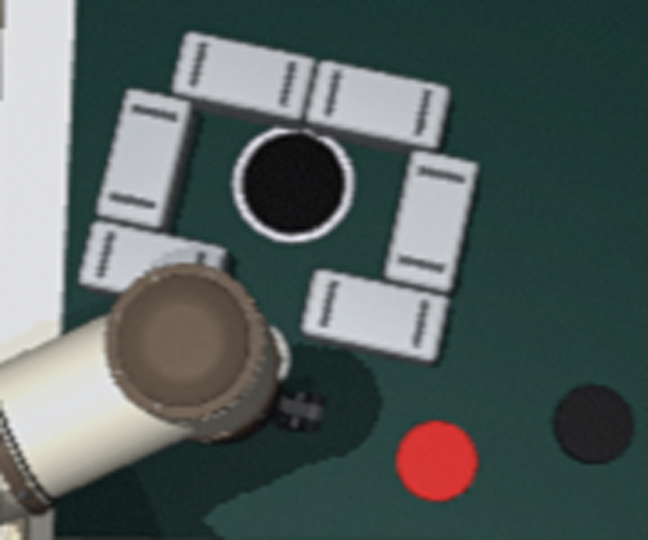

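Dish outline agrees with the prediction at shield (-140, 0). Pushing straight into the gap slowly.

Emit:
arm_command(
  rows=[
    {"dx": 0, "dy": 0, "dz": 0.005, "wx": 0, "wy": 0, "wz": 0, "gripper": 0.4},
    {"dx": 0, "dy": 0, "dz": 0.01, "wx": 0, "wy": 0, "wz": 0, "gripper": 0.4},
    {"dx": 0, "dy": 0, "dz": 0.015, "wx": 0, "wy": 0, "wz": 0, "gripper": 0.4},
    {"dx": 0, "dy": 0, "dz": 0.02, "wx": 0, "wy": 0, "wz": 0, "gripper": 0.4},
    {"dx": 0, "dy": 0, "dz": 0.025, "wx": 0, "wy": 0, "wz": 0, "gripper": 0.4},
    {"dx": 0, "dy": 0, "dz": 0.029, "wx": 0, "wy": 0, "wz": 0, "gripper": 0.4},
    {"dx": 0, "dy": 0, "dz": 0.032, "wx": 0, "wy": 0, "wz": 0, "gripper": 0.4},
    {"dx": 0, "dy": 0, "dz": 0.034, "wx": 0, "wy": 0, "wz": 0, "gripper": 0.4},
  ],
)

```text
clock: 7.3
position: [506.6, 42.0, 6.6]
ee_rot: [0.074, 0.703, -0.074, 0.703]
contact_force: [0.0, -0.8, 0.0]
gripper_width: 25.6
```

Run:
```python
from g import *
st();s=arm.read_state();p=s["position"];h=Ro.from_quat(s["ee_rot"]).as_matrix()[:2,2]
c=p[:2]+37*h;print("dish?",c,w2sh(*c))
plan([*sh2w(-37-60,0),6.5],YAW,1)
overlay("b6",[(c,(0,255,255))],"b6o.png");look("b7")
```

```text
t 7.3 p [506.6  42.    6.6] sh [-142.8   -0.2] z [ 0.978 -0.208  0.001] x [ 0.001 -0.    -1.   ] F [ 0.  -0.8  0. ] w 25.6 q [ 0.4   0.48 -0.54  0.   -0.56 -2.18]
dish? [542.74827663  34.27089231] [-105.81538563   -0.18796088]
sgn 1 d [0.0001 0.0002 0.0458] rv [-0.01  0.03  0.01] dist 0.046
scene dish 0.55 84 [543.5  50.1] sh [-108.3   15.5]
```

View pics/b6o.png

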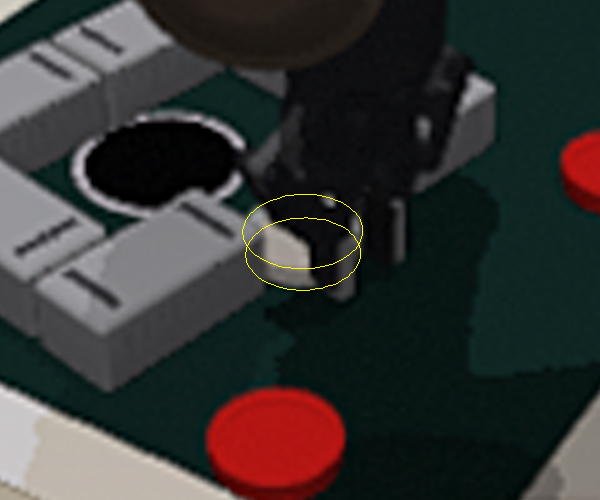

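View pics/b7t.png

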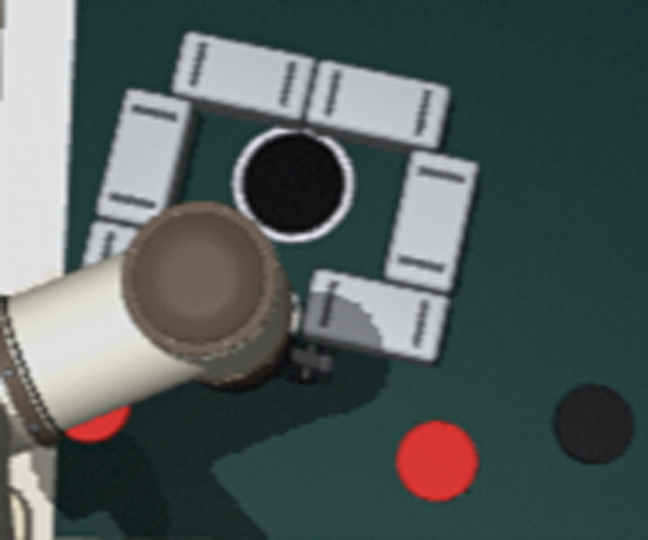

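The dish is entering the gap, with a sliver of it visible at top-view pixel (295,315) beside the right brick. There is no side force. Continuing.

Emit:
arm_command(
  rows=[
    {"dx": 0, "dy": 0, "dz": 0.004, "wx": 0, "wy": 0, "wz": 0, "gripper": 0.4},
    {"dx": 0, "dy": 0, "dz": 0.008, "wx": 0, "wy": 0, "wz": 0, "gripper": 0.4},
    {"dx": 0, "dy": 0, "dz": 0.012, "wx": 0, "wy": 0, "wz": 0, "gripper": 0.4},
    {"dx": 0, "dy": 0, "dz": 0.016, "wx": 0, "wy": 0, "wz": 0, "gripper": 0.4},
    {"dx": 0, "dy": 0, "dz": 0.02, "wx": 0, "wy": 0, "wz": 0, "gripper": 0.4},
    {"dx": 0, "dy": 0, "dz": 0.024, "wx": 0, "wy": 0, "wz": 0, "gripper": 0.4},
    {"dx": 0, "dy": 0, "dz": 0.027, "wx": 0, "wy": 0, "wz": 0, "gripper": 0.4},
    {"dx": 0, "dy": 0, "dz": 0.028, "wx": 0, "wy": 0, "wz": 0, "gripper": 0.4},
  ],
)

```text
clock: 8.35
position: [534.0, 36.2, 6.6]
ee_rot: [0.074, 0.703, -0.074, 0.703]
contact_force: [0.5, -0.1, -0.6]
gripper_width: 25.8
```

Run:
```python
from g import *
st();s=arm.read_state();p=s["position"];h=Ro.from_quat(s["ee_rot"]).as_matrix()[:2,2]
c=p[:2]+37*h;print("dish?",c,w2sh(*c))
plan([*sh2w(-37-40,0),6.5],YAW,1)
overlay("b8",[(c,(0,255,255))],"b8o.png");look("b9")
```

```text
t 8.35 p [534.   36.2   6.6] sh [-1.148e+02 -1.000e-01] z [ 0.978 -0.207  0.001] x [ 0.001 -0.    -1.   ] F [ 0.5 -0.1 -0.6] w 25.8 q [ 0.37  0.51 -0.47  0.   -0.59 -2.15]
dish? [570.14672581  28.49849774] [-77.81549062  -0.15006313]
sgn 1 d [0.0001 0.0002 0.0378] rv [-0.    0.04  0.01] dist 0.038
scene dish 0.43 10 [583.4  24.4] sh [-64.   -1.4]
```

View pics/b8o.png

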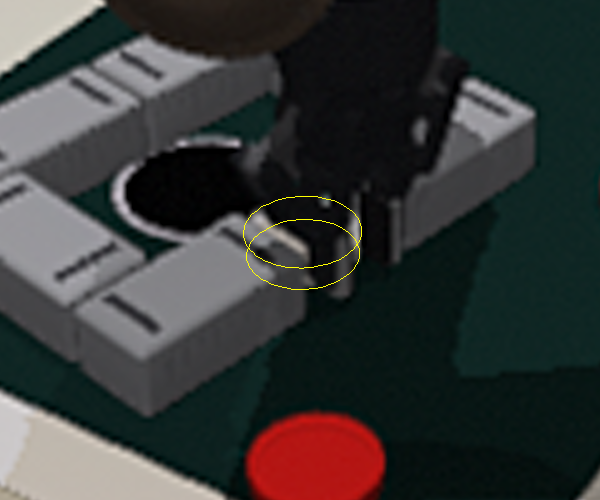

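View pics/b9t.png

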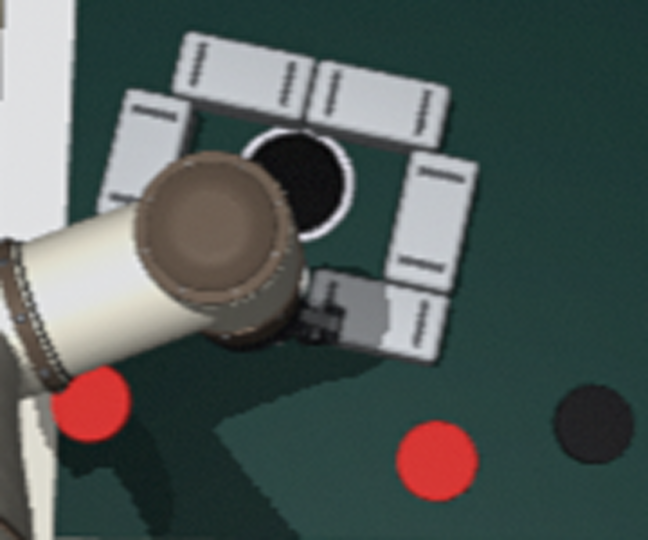

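The dish is inside the gap (slivers visible) and the fingers are just at its mouth; contact forces are about zero. Continuing in small steps.

Emit:
arm_command(
  rows=[
    {"dx": 0, "dy": 0, "dz": 0.004, "wx": 0, "wy": 0, "wz": 0, "gripper": 0.4},
    {"dx": 0, "dy": 0, "dz": 0.008, "wx": 0, "wy": 0, "wz": 0, "gripper": 0.4},
    {"dx": 0, "dy": 0, "dz": 0.012, "wx": 0, "wy": 0, "wz": 0, "gripper": 0.4},
    {"dx": 0, "dy": 0, "dz": 0.016, "wx": 0, "wy": 0, "wz": 0, "gripper": 0.4},
    {"dx": 0, "dy": 0, "dz": 0.02, "wx": 0, "wy": 0, "wz": 0, "gripper": 0.4},
    {"dx": 0, "dy": 0, "dz": 0.024, "wx": 0, "wy": 0, "wz": 0, "gripper": 0.4},
    {"dx": 0, "dy": 0, "dz": 0.027, "wx": 0, "wy": 0, "wz": 0, "gripper": 0.4},
    {"dx": 0, "dy": 0, "dz": 0.028, "wx": 0, "wy": 0, "wz": 0, "gripper": 0.4},
  ],
)

```text
clock: 9.4
position: [561.2, 30.3, 6.6]
ee_rot: [0.074, 0.703, -0.074, 0.703]
contact_force: [-0.4, 0.4, 0.3]
gripper_width: 25.6
```

Run:
```python
from g import *
st();s=arm.read_state();p=s["position"];h=Ro.from_quat(s["ee_rot"]).as_matrix()[:2,2]
c=p[:2]+37*h;print("dish?",c,w2sh(*c))
plan([*sh2w(-37-10,0),6.5],YAW,1)
overlay("c0",[(c,(0,255,255))],"c0o.png");look("c1")
```

```text
t 9.4 p [561.2  30.3   6.6] sh [-87.   -0.2] z [ 0.978 -0.208  0.001] x [ 0.001 -0.    -1.   ] F [-0.4  0.4  0.3] w 25.6 q [ 0.34  0.54 -0.4   0.   -0.63 -2.12]
dish? [597.37806776  22.668669  ] [-49.96714987  -0.20302141]
sgn 1 d [0.0001 0.0002 0.04  ] rv [-0.    0.03  0.01] dist 0.04
scene dish 0.42 37 [609.4  24. ] sh [-38.4   3.6]
```

View pics/c0o.png

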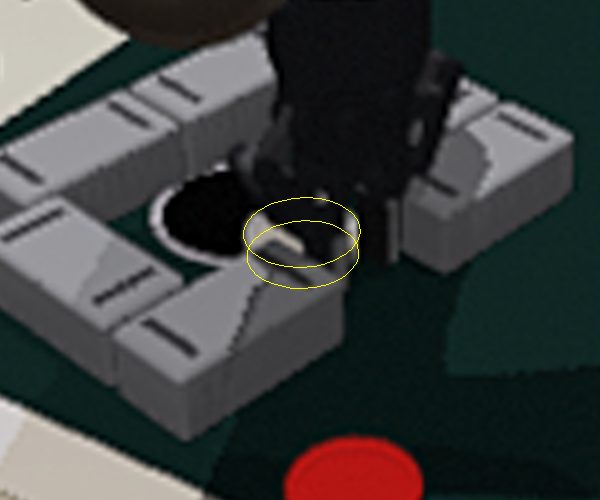

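View pics/c1t.png

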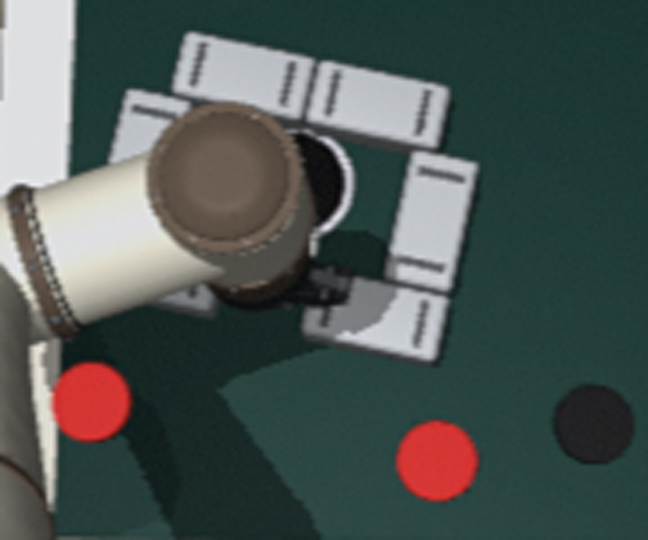

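Still free of contact; the beige lid shows at (285,240) just ahead of the tips. Pushing most of the remainder.

Emit:
arm_command(
  rows=[
    {"dx": 0, "dy": 0, "dz": 0.006, "wx": 0, "wy": 0, "wz": 0, "gripper": 0.4},
    {"dx": 0, "dy": 0, "dz": 0.012, "wx": 0, "wy": 0, "wz": 0, "gripper": 0.4},
    {"dx": 0, "dy": 0, "dz": 0.018, "wx": 0, "wy": 0, "wz": 0, "gripper": 0.4},
    {"dx": 0, "dy": 0, "dz": 0.024, "wx": 0, "wy": 0, "wz": 0, "gripper": 0.4},
    {"dx": 0, "dy": 0, "dz": 0.03, "wx": 0, "wy": 0, "wz": 0, "gripper": 0.4},
    {"dx": 0, "dy": 0, "dz": 0.035, "wx": 0, "wy": 0, "wz": 0, "gripper": 0.4},
    {"dx": 0, "dy": 0, "dz": 0.039, "wx": 0, "wy": 0, "wz": 0, "gripper": 0.4},
    {"dx": 0, "dy": 0, "dz": 0.042, "wx": 0, "wy": 0, "wz": 0, "gripper": 0.4},
  ],
)

```text
clock: 10.45
position: [602.1, 21.6, 6.6]
ee_rot: [0.074, 0.703, -0.074, 0.703]
contact_force: [-0.7, 0.4, 1.0]
gripper_width: 25.5
```

Run:
```python
from g import *
st();s=arm.read_state();p=s["position"];h=Ro.from_quat(s["ee_rot"]).as_matrix()[:2,2]
c=p[:2]+37*h;print("dish?",c,w2sh(*c))
plan([*sh2w(-37,0),6.5],YAW,1)
overlay("c2",[(c,(0,255,255))],"c2o.png")
```

```text
t 10.45 p [602.1  21.6   6.6] sh [-45.1  -0.3] z [ 0.978 -0.207  0.   ] x [ 0. -0. -1.] F [-0.7  0.4  1. ] w 25.5 q [ 0.3   0.59 -0.3   0.   -0.69 -2.08]
dish? [638.30308575  13.92225181] [-8.1179838  -0.26791186]
sgn 1 d [0.0001 0.0003 0.0081] rv [0.   0.02 0.02] dist 0.008
```

View pics/c2o.png

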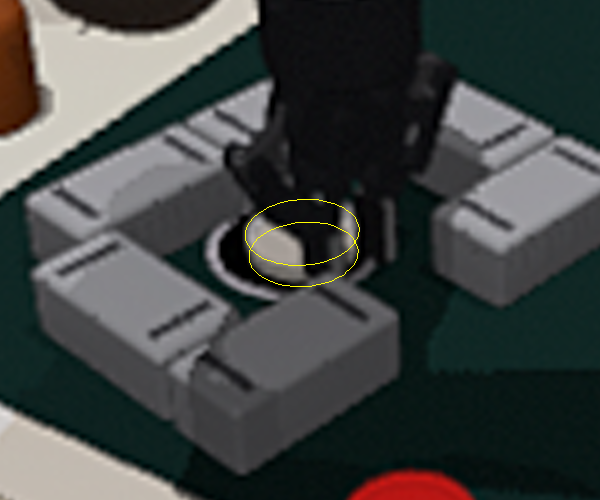

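Emit:
arm_command(
  rows=[
    {"dx": 0, "dy": 0, "dz": 0.002, "wx": 0, "wy": 0, "wz": 0, "gripper": 0.4},
    {"dx": 0, "dy": 0, "dz": 0.004, "wx": 0, "wy": 0, "wz": 0, "gripper": 0.4},
    {"dx": 0, "dy": 0, "dz": 0.006, "wx": 0, "wy": 0, "wz": 0, "gripper": 0.4},
    {"dx": 0, "dy": 0, "dz": 0.0075, "wx": 0, "wy": 0, "wz": 0, "gripper": 0.4},
    {"dx": 0, "dy": 0, "dz": 0.008, "wx": 0, "wy": 0, "wz": 0, "gripper": 0.4},
    {"dx": 0, "dy": 0, "dz": 0.008, "wx": 0, "wy": 0, "wz": 0, "gripper": 0.4},
    {"dx": 0, "dy": 0, "dz": 0.004, "wx": 0, "wy": 0, "wz": 0, "gripper": 0.4},
    {"dx": 0, "dy": 0, "dz": 0.0, "wx": 0, "wy": 0, "wz": 0, "gripper": 0.4},
  ],
)

```text
clock: 11.3
position: [602.1, 21.6, 6.6]
ee_rot: [0.074, 0.703, -0.074, 0.703]
contact_force: [-0.3, -0.3, -0.1]
gripper_width: 25.8
```

Emit:
arm_command(
  rows=[
    {"dx": 0, "dy": 0, "dz": -0.01, "wx": 0, "wy": 0, "wz": 0, "gripper": 0.4},
    {"dx": 0, "dy": 0, "dz": -0.02, "wx": 0, "wy": 0, "wz": 0, "gripper": 0.4},
    {"dx": 0, "dy": 0, "dz": -0.035, "wx": 0, "wy": 0, "wz": 0, "gripper": 0.4},
    {"dx": 0, "dy": 0, "dz": -0.055, "wx": 0, "wy": 0, "wz": 0, "gripper": 0.4},
    {"dx": 0, "dy": 0, "dz": -0.075, "wx": 0, "wy": 0, "wz": 0, "gripper": 0.4},
    {"dx": 0, "dy": 0, "dz": -0.095, "wx": 0, "wy": 0, "wz": 0, "gripper": 0.4},
    {"dx": 0, "dy": 0, "dz": -0.11, "wx": 0, "wy": 0, "wz": 0, "gripper": 0.4},
    {"dx": 0, "dy": 0, "dz": -0.12, "wx": 0, "wy": 0, "wz": 0, "gripper": 0.4},
  ],
)

```text
clock: 12.1
position: [482.8, 46.6, 6.7]
ee_rot: [0.073, 0.703, -0.074, 0.703]
contact_force: [0.2, -0.1, -0.1]
gripper_width: 25.9
```

Run:
```python
from g import *
st();look("d1");overlay("d2",[(W,(0,255,255))],"d2o.png")
```

```text
t 12.1 p [482.8  46.6   6.7] sh [-167.    -0.6] z [ 0.978 -0.207  0.   ] x [-0.    -0.001 -1.   ] F [ 0.2 -0.1 -0.1] w 25.9 q [ 0.43  0.45 -0.59  0.   -0.53 -2.21]
scene dish 0.6 341 [645.7  12.7] sh [-0.6  0.1]
top dish 0.77 361 [646.7  12.6] sh [0.4 0.2]
```

View pics/d2o.png

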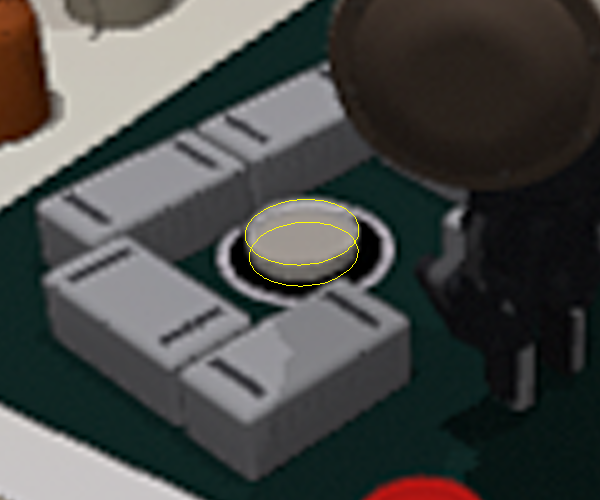

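View pics/d1t.png

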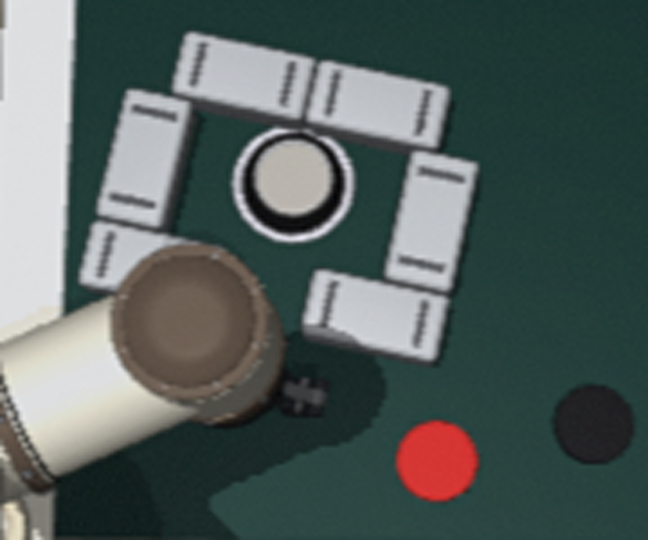

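The dish sits in the middle of the ring at top-view pixel (293,177), with black showing all round it. Rising clear before handing in.

Emit:
arm_command(
  rows=[
    {"dx": -0.015, "dy": 0, "dz": 0, "wx": 0, "wy": 0, "wz": 0, "gripper": 0.4},
    {"dx": -0.035, "dy": 0, "dz": 0, "wx": 0, "wy": 0, "wz": 0, "gripper": 0.4},
    {"dx": -0.06, "dy": 0, "dz": 0, "wx": 0, "wy": 0, "wz": 0, "gripper": 0.4},
    {"dx": -0.085, "dy": 0, "dz": 0, "wx": 0, "wy": 0, "wz": 0, "gripper": 0.4},
    {"dx": -0.11, "dy": 0, "dz": 0, "wx": 0, "wy": 0, "wz": 0, "gripper": 0.4},
    {"dx": -0.125, "dy": 0, "dz": 0, "wx": 0, "wy": 0, "wz": 0, "gripper": 0.4},
    {"dx": -0.13, "dy": 0, "dz": 0, "wx": 0, "wy": 0, "wz": 0, "gripper": 0.4},
    {"dx": -0.13, "dy": 0, "dz": 0, "wx": 0, "wy": 0, "wz": 0, "gripper": 0.4},
  ],
)

```text
clock: 13.15
position: [485.9, 46.8, 137.1]
ee_rot: [0.074, 0.702, -0.073, 0.704]
contact_force: [0.7, -0.5, -0.9]
gripper_width: 25.6
```

Run:
```python
from g import *
st();look("e1")
for c in ("scene","top"):
    for q in ("marker_red","tape_roll"):
        r=models.cut_out(c,q); print(c,q,[(round(x["conf"],2),x["extent"]) for x in r[:1]])
print(arm.job_done());st()
```

```text
t 13.15 p [485.9  46.8 137.1] sh [-164.     0.3] z [ 0.978 -0.208  0.003] x [ 0.003  0.001 -1.   ] F [ 0.7 -0.5 -0.9] w 25.6 q [ 0.43  0.25 -0.46  0.   -0.86 -2.21]
scene dish 0.51 282 [645.8  12.4] sh [-0.5 -0.2]
top dish 0.72 350 [647.5  13. ] sh [1.1 0.7]
scene marker_red [(0.69, [366.7, 159.5, 402.7, 176.3])]
scene tape_roll [(0.93, [292.4, 294.6, 331.6, 334.6])]
top marker_red [(0.85, [440.4, 190.5, 451.8, 242.0])]
top tape_roll [(0.79, [203.9, 244.0, 228.0, 269.8])]
the job is handed in; nothing more can be done
None
the job is handed in; nothing more can be done
```

The beige dish now lies flat in the middle of the detector window, and I handed the job in at about 13 s. No verdict was reported. I pushed it with both fingertips, set about 25 mm apart, first to a point in front of the gap. There I turned the tool about the dish and pushed straight through between the front bricks. Then I backed out through the gap and rose to 137 mm.

- **Dish position:** Before hand-in, both cameras put the dish within about 1.5 mm of the window centre I had measured, against 12 mm allowed. That centre is itself only good to about 2 mm, as is the camera calibration.
- **Gap passage:** While the dish was in the gap, the arm hid most of it. Its position there (shield y near 0) came mainly from the arm's pose, with slivers of the dish in the images agreeing.
- **Forces:** The wrist force readings I took after each move stayed near zero, about 1.5 N at most.
- **Bystanders:** I never went near the marker pen or the tape roll. In the scene view both sat where they started, to within about 4 pixels. The networks' outlines in the top view differed by up to about 7 pixels. The arm partly hid the tape roll there, and I took the marker's difference for detector noise without checking it further.

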